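# Run up the dosing pump from three bench switches

## Task

Run up the dosing pump from the three control boxes on the bench, using only the fingertips: first press down the raised end of the rocker switch until it has tipped fully over, then push the small flat round button fully in so that it stays in, then press the large domed palm button fully down and keep holding it down: the program finishes while still holding it. Do not press a later switch before the earlier one is done, do not lift or shove the control boxes, and leave the other things on the bench where they are.

Things in the scene. Friction and masses are not known exactly. Their poses are not given: they have to be found in the camera images.
- rocker_box: loose control box, grey plastic, 80 x 74 x 48 mm high (top plate at 48 mm), about 0.9 kg on rubber feet, with a black cable gland sticking 13 mm out of its +x side; carries the rocker switch in the middle of its top. Origin: centre of its underside, z up.
- ready_box: loose control box, grey plastic, 80 x 74 x 48 mm high (top plate at 48 mm), about 0.9 kg on rubber feet, with a black cable gland sticking 13 mm out of its +x side; carries the small flat round button in the middle of its top. Origin: centre of its underside, z up.
- run_box: loose control box, grey plastic, 80 x 74 x 48 mm high (top plate at 48 mm), about 0.9 kg on rubber feet, with a black cable gland sticking 13 mm out of its +x side; carries the large domed palm button in the middle of its top. Origin: centre of its underside, z up.
- power_rocker (a joint): angle (rad) of the black rocker paddle, 32 mm wide, 61 mm long along rocker_box's x, hinged across its middle (along box y) 57 mm above the bench; its two faces form a shallow V. Starts at 0 to 0.05 with the box's +x end raised (tip 67 mm high); pressing that end down brings it to 0.36, fully over, that face then nearly level at 57 mm. Stiff, about 3.5 N at the pad; stays where it is left
- rocker_pad (a point): point on the upper face of the rocker's raised end, 22 mm from the hinge towards the box's +x; the place to press. Moves with the paddle: about 64 mm above the bench at first, 57 mm when fully over (the frame round the paddle tops out at 53 mm)
- ready_button (a joint): how far (m) the small flat round metal button, 28 mm across, is pushed in: starts at 0 to 0.001, 0.007 fully in. It moves straight down with about 4 N and stays where it is left
- ready_top (a point): centre of the top of the small button; moves with it: 63 mm above the bench when out, 56 mm fully in (the metal collar round it, 40 mm across, tops out at 52 mm)
- run_button (a joint): how far (m) the large black domed palm button, 56 mm across, is pressed: 0 up, 0.009 fully down. It moves straight down; its spring needs 3 N to start and 9 N fully down, and raises it again when released
- run_top (a point): top centre of the dome of the large palm button; moves with it: 80 mm above the bench when up, 71 mm fully down
- spare_pump: bystander: spare dosing pump with blue cap, 78 x 46 x 50 mm, lying behind the boxes; origin under its centre
- tamper: bystander: coffee tamper standing upright, 58 mm across, 89 mm high; origin under its centre
- solenoid_valve: bystander: brass solenoid valve with black coil, 49 x 62 x 64 mm; origin under its centre
- hex_keys: bystander: folding hex-key set lying near the front edge, 20 x 62 x 20 mm, long along its y axis; origin under its centre

How it is judged:
On the way, in this order (a step that is already met when the one before it is completed fails the run):
1. the rocker is tipped fully over (value of joint power_rocker above 0.3 rad), for 0.2 s.
2. the small round button is pushed in (value of joint ready_button above 0.0055 m), for 0.2 s.
3. the palm button is pressed down with the fingers (value of joint run_button above 0.007 m and contact force between the fingers and run_box above 2 N), for 0.2 s.
At the end, for the whole second after the job is handed in: The rocker is over (above 0.30 of 0.36 rad), the small button is in (above 5.5 of 7 mm), and the fingers hold the palm button down (above 7 of 9 mm, with more than 2 N); the control boxes stand on the bench within 30 mm and the other four things within 20 mm of where they were (all of step 3 and value of joint power_rocker above 0.3 rad and value of joint ready_button above 0.0055 m and height (world z) of each of rocker_box, ready_box, run_box below 0.01 m and distance of each of rocker_box, ready_box, run_box from where it was at the start of the episode below 0.03 m and distance of each of spare_pump, tamper, solenoid_valve, hex_keys from where it was at the start of the episode below 0.02 m); the arm keeps its last pose, push and grip.
It fails at once if the small round button is pressed before the rocker is over (value of joint ready_button above 0.004 m and value of joint power_rocker below 0.25 rad).
It fails at once if the palm button is pressed before the rocker is over and the small button is in (value of joint run_button above 0.004 m and (value of joint ready_button below 0.005 m or value of joint power_rocker below 0.25 rad)).
It fails at once if a control box is lifted, tipped or shoved more than 30 mm (distance of any of rocker_box, ready_box, run_box from where it was at the start of the episode above 0.03 m or height (world z) of any of rocker_box, ready_box, run_box above 0.01 m or angle between any of rocker_box, ready_box, run_box's own z axis and vertical above 0.2 rad).
It fails at once if another thing on the bench is moved more than 20 mm (distance of any of spare_pump, tamper, solenoid_valve, hex_keys from where it was at the start of the episode above 0.02 m).
It also fails if it takes over 42 s, if anything falls off the work surface, if the arm or the gripper's body presses on something with over 40 N, if the wrist force passes 120 N, or if a joint passes its speed limit or range.

## Robot

A 6-joint arm with a two-finger parallel gripper is mounted at the origin on a cart in front of the work surface, level with it; the furniture and walls round the work are solid. World frame = base frame: x ahead of the robot, y to its left, z up, the work surface at z = 0. Lengths are in m, angles in rad, forces in N, time in s.
With the tool pointing down it reaches from about 0.35 to 0.975 m from the base axis. Payload 4.9 kg.
Tool frame: the origin (TCP) lies midway between the tips of the shut fingers; the grasp point (between the pads) lies 19 mm behind it; z points along the fingers, y is the line along which they close (so a half turn about z gives the same grasp; the last joint's range is limited). The gripper opens to 85 mm and grips with 20 to 120 N. Pads are 22 mm wide; open, the fingers measure 114 mm over their backs; the gripper's body (76 mm by 85 mm) begins 54 mm behind the grasp point. The pads swing forward as they close: fully open they stand 13 mm farther back than shut.
Start: joints at [-1.462, 0.053, 1.613, -0, 1.476, -0.119], TCP at [0.141, -0.609, 0.231] pointing down, gripper open.
Joint ranges: [-3.01, 3.01], [-1.01, 2.22], [0.06, 2.58], [-1.02, 4.17], [0.09, 2.62], [-3.14, 3.14]. Speed limits (rad/s): [2.57, 2.57, 3.14, 3.14, 3.14, 3.14].

## Interface

Orientations are given as a rotation vector (axis times angle).
In Python, from station import ctrl, optics, job gives the robot as it stands.
- The arm moves only by the shell command python3 -m jog 'ROWS' [OPENING] [FORCE]. ROWS is JSON, a list of rows, each a list of 2 entries, a list of its own where there are three numbers: the shift along the tool's x, y, z in m, then the turn, a rotation vector about the tool's x, y, z in rad. A call has 1 to 5 rows; each row is the pose to reach, as a shift and turn from the pose commanded when the call began, along the tool's axes at that moment; what a row does not reach only later rows make up. A row lasts 1/10 s, in which the tool goes at most 50 mm and 8.59 degrees, less where a joint would pass 70% of its speed; a pose out of reach is approached as far as the arm can. A call with a gripper value outside its range is refused whole. OPENING is the opening, from 0 (shut) to 1 (fully open), set as the call begins (- or left out, the last holds). The fingers move at their own pace and stop on an object; FORCE is the grip in N (left out, the last holds). Time passes only in rows, so rows that repeat a pose let the fingers close. It gives the time, the measured TCP pose, the force, the opening and the grip force at its end, in the units of the state.
- ctrl.get_obs(): the state, without advancing time (a new reading comes with each control period).
- optics.get_image(name): name is "side" or "top" or "wrist"; returns a dict with "image" (400x640x3 uint8, blue, green, red), "fx", "fy", "cx", "cy" (pixels), "rvec" (rotation vector, rad) and "tvec" (3), from world to camera coordinates, as OpenCV has them; the wrist camera has in their place "mount" (4x4, takes a point from camera to tool coordinates, whose origin is the TCP and whose axes are the flange's). Camera axes: x right, y down, z forward; pixel columns grow to the right and rows downward; lengths in m; the calibration is good to about 2 mm. A picture is of the moment at which its call begins: read the wrist's pose just before it. There is no depth.
- job.finish_job(): hands the job in; it is judged then, once.
The state is a dict: "t": time; "q": joint angles; "dq": joint speeds; "effort": joint torques, N m; "tool_pos": TCP position; "tool_rot": TCP orientation; "contact_force": force on the tool from outside, world axes, zero at the start; "wrist_torque": the same for the moment, N m; "opening": finger opening in m; "grip_force": force on a finger pad.
Only numpy, scipy, OpenCV 4.12 (cv2) and the standard library are available. Lean on these libraries where they do the work, as an engineer would, in place of code of your own. Each camera call takes 0.05 s, during which the arm holds its last target. There are 200 camera calls.

## Working session

There is one attempt and no reset: what is moved stays moved. The work goes in short steps, Python scripts to look and compute and a shell command to move; the robot and the scene stay as the last step left them, time stands still between calls to the robot, and variables do not carry over. Pictures are saved under pics/ and viewed, at most 10 in all, crops included, and the job is handed in when it is done.

```bash
mkdir -p pics; ls; python3 - <<'E'
from station import ctrl, optics
import cv2, json, pickle
o=ctrl.get_obs(); print(o)
d={}
for n in("top","side"):
    r=optics.get_image(n); d[n]=r; cv2.imwrite(f"pics/{n}0.png",r["image"]); print(n,r["fx"],r["cx"],r["cy"],r["rvec"],r["tvec"])
pickle.dump(d,open("cams.pkl","wb"))
E
```

```text
pics
{'t': 0.0, 'q': array([-1.46199570e+00,  5.33396815e-02,  1.61429632e+00, -5.40336203e-06,
        1.47597895e+00, -1.19016049e-01]), 'dq': array([ 0.0001405 , -0.00049498, -0.00012816,  0.00016958,  0.00170204,
       -0.00163984]), 'effort': array([-5.30965135e-04, -3.93682408e+01, -3.70183682e+01, -3.72014401e-04,
        7.00846067e-03, -2.20288956e-05]), 'tool_pos': array([ 0.14107852, -0.60823468,  0.23007227]), 'tool_rot': array([-3.11922414e+00, -3.56851183e-01, -7.77165705e-06]), 'contact_force': array([-0.09182639, -0.31864066, -0.45520085]), 'wrist_torque': array([-0.05643776, -0.01213296,  0.00370198]), 'grip_force': 0.0, 'opening': 0.08539176907588972}
top 510.5215632356179 315.575178508493 205.50890072257252 [ 2.10958471 -2.1497279   0.14219091] [-0.06898647  0.52077761  1.00074307]
side 497.28476351134503 314.93281266660586 199.18297783907894 [ 0.28536571 -2.48937879  1.70795744] [0.45725515 0.1334751  0.77594106]
```

View pics/top0.png

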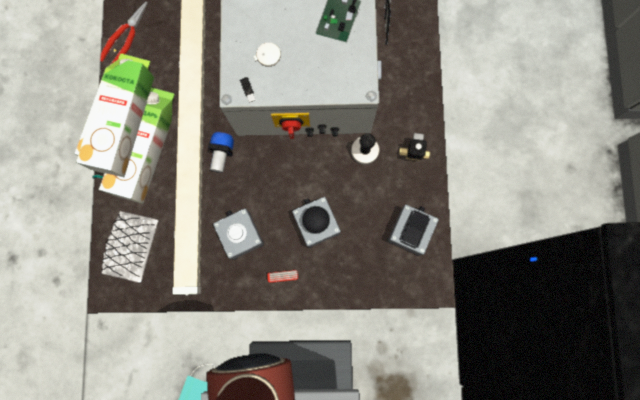

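View pics/side0.png

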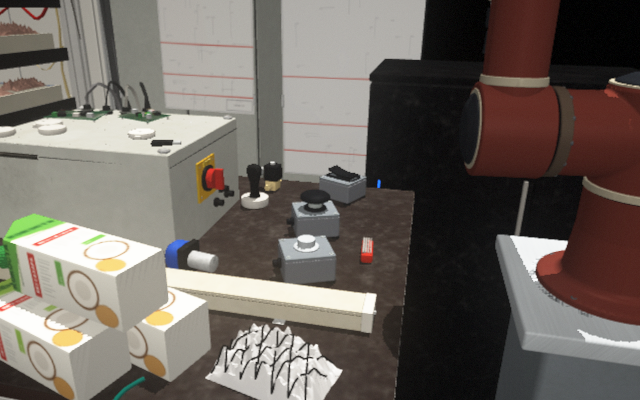

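The top view shows ready button at about (237,233), palm dome (316,219) and rocker (414,230). I'll compute positions and enlarge the boxes for their orientation.

```bash
cat > h.py <<'E'
import cv2,numpy as np
def ray(r,u,v,z):
    R=cv2.Rodrigues(np.array(r["rvec"],float))[0]; t=np.array(r["tvec"],float).ravel()
    c=-R.T@t; d=R.T@np.array([(u-r["cx"])/r["fx"],(v-r["cy"])/r["fy"],1])
    return c+d*(z-c[2])/d[2]
E
python3 - <<'E'
import pickle,cv2,numpy as np
from h import ray
d=pickle.load(open("cams.pkl","rb"));r=d["top"]
for n,u,v,z in(("ready",236,233,.06),("run",316,219,.08),("rock",414,230,.057),("hex",283,276,.02),("tamper",366,150,.05),("valve",413,150,.06)):print(n,ray(r,u,v,z).round(3))
im=r["image"]
a=cv2.resize(im[190:275,200:450],None,fx=3.1,fy=3.1,interpolation=cv2.INTER_CUBIC)
s=cv2.resize(d["side"]["image"][150:290,240:420],None,fx=2.3,fy=2.3,interpolation=cv2.INTER_CUBIC)
c=np.zeros((a.shape[0]+s.shape[0],a.shape[1],3),np.uint8);c[:a.shape[0]]=a;c[a.shape[0]:,:s.shape[1]]=s
print(c.shape);cv2.imwrite("pics/crop.png",c)
E
```

```text
ready [0.464 0.08  0.06 ]
run [ 0.486 -0.08   0.08 ]
rock [ 0.464 -0.273  0.057]
hex [ 0.379 -0.01   0.02 ]
tamper [ 0.631 -0.184  0.05 ]
valve [ 0.626 -0.278  0.06 ]
(586, 775, 3)
```

View pics/crop.png

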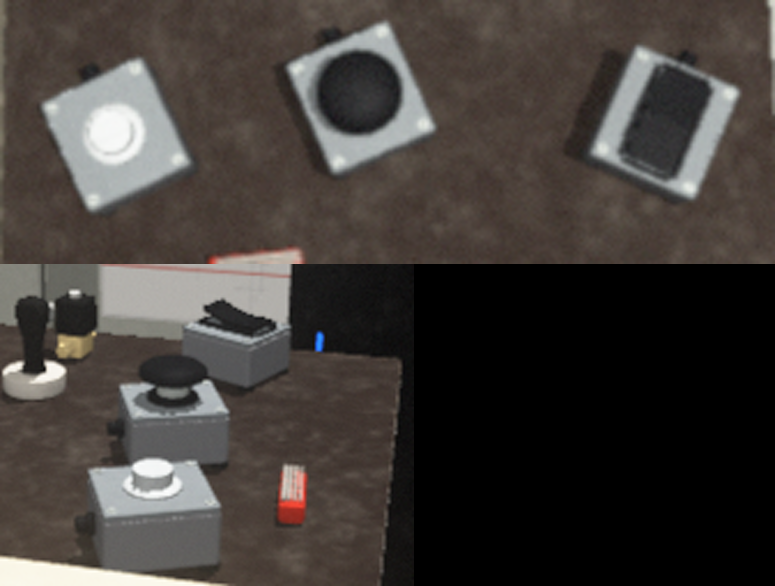

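The crop shows every gland on the far side (+x up to the right for rocker, so the raised end is the far end). The black cabinet at right needs checking before I move past it.

```bash
python3 - <<'E'
import pickle,cv2,numpy as np
from h import ray
d=pickle.load(open("cams.pkl","rb"));T,S=d["top"],d["side"]
def K(r):return np.array([[r["fx"],0,r["cx"]],[0,r["fy"],r["cy"]],[0,0,1.]])
def P(r):
    return K(r)@np.c_[cv2.Rodrigues(np.array(r["rvec"],float))[0],np.array(r["tvec"],float).ravel()]
for r in(T,S):
    R=cv2.Rodrigues(np.array(r["rvec"],float))[0];print("cam",(-R.T@np.array(r["tvec"]).ravel()).round(3))
def tri(a,b):
    X=cv2.triangulatePoints(P(T),P(S),np.array(a,float),np.array(b,float)).ravel();return (X[:3]/X[3]).round(3)
print("led",tri((533,259),(379,183)))
print("cab corner",tri((604,228),(372,65)))
print("floor-ish",ray(T,455,262,0),ray(T,604,228,.3),ray(T,604,228,.0))
p=P(T)@[.141,-.609,.23,1];print(p[:2]/p[2]); p=P(S)@[.141,-.609,.23,1];print(p[:2]/p[2])
for n,a,b in(("rdy",(236,233),(306,243)),("run",(316,219),(315,193)),("rock hinge",(414.5,229.5),(343,175))):print(n,tri(a,b))
r=optics=None
from station import optics
cv2.imwrite("pics/w0.png",optics.get_image("wrist")["image"])
E
```

```text
cam [ 0.358 -0.101  1.067]
cam [0.307 0.759 0.397]
led [ 0.407 -0.546 -0.054]
cab corner [ 0.441 -0.535  0.262]
floor-ish [ 0.40146335 -0.36420804  0.        ] [ 0.43553181 -0.5139451   0.3       ] [ 0.46601936 -0.67543893  0.        ]
[662.48457535 422.95950353]
[492.12517972  79.49111626]
rdy [0.465 0.081 0.054]
run [ 0.487 -0.08   0.077]
rock hinge [ 0.466 -0.275  0.051]
```

View pics/w0.png

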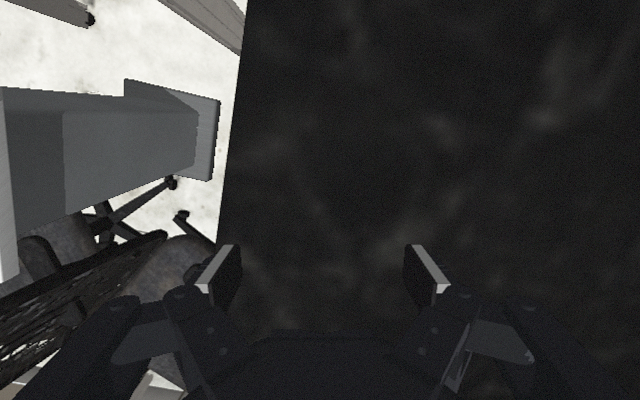

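The LED and corner triangulation suggests a cabinet with a vertical face at y≈-0.54 and its top near z≈0.2, just below the tool. I'll rise first, shut the fingers, then go across with a turn to line up with the rocker box.

```bash
python3 -m jog '[[[0,0,-0.04],[0,0,0]],[[0,0,-0.08],[0,0,0]],[[0,0,-0.1],[0,0,0]],[[0.03,-0.018,-0.1],[0,0,0.1]],[[0.07,-0.041,-0.1],[0,0,0.2]]]' 0 40
python3 -m jog '[[[0.04,-0.03,0],[0,0,0.1]],[[0.08,-0.06,0],[0,0,0.2]],[[0.12,-0.09,0],[0,0,0.3]],[[0.16,-0.12,0],[0,0,0.4]],[[0.16,-0.12,0],[0,0,0.454]]]'
python3 - <<'E'
from station import ctrl; import numpy as np
from scipy.spatial.transform import Rotation as R
o=ctrl.get_obs();M=R.from_rotvec(o["tool_rot"]).as_matrix();print(o["tool_pos"],M.round(3),o["q"].round(2),o["contact_force"].round(1))
print("to rocker hover", (M.T@(np.array([.484,-.282,.15])-o["tool_pos"])).round(3))
E
```

```text
t: 0.65
tool_pos: [0.1996, -0.5535, 0.332]
tool_rot: [3.14, 0.032, 0.0]
contact_force: [-0.1, -0.1, -0.3]
opening: 0.0124
grip_force: 0.0
t: 1.15
tool_pos: [0.3605, -0.4249, 0.3312]
tool_rot: [-3.07, 0.657, -0.002]
contact_force: [-0.7, -0.2, -0.2]
opening: -0.0001
grip_force: 0.0
[ 0.36048988 -0.42487815  0.33117789] [[ 0.912 -0.41   0.001]
 [-0.41  -0.912  0.001]
 [ 0.001 -0.002 -1.   ]] [-1.   -0.15  1.64  0.    1.65  0.99] [-0.7 -0.2 -0.2]
to rocker hover [ 0.054 -0.181  0.182]
```

```bash
python3 -m jog '[[[0.013,-0.045,0.01],[0,0,0]],[[0.027,-0.09,0.02],[0,0,0]],[[0.04,-0.135,0.03],[0,0,0]],[[0.054,-0.18,0.05],[0,0,0]],[[0.054,-0.18,0.1],[0,0,0]]]'
python3 -m jog '[[[0,0,0.03],[0,0,0]],[[0,0,0.06],[0,0,0]],[[0,0,0.06],[0,0,0]],[[0,0,0.06],[0,0,0]]]'
cat >> h.py <<'E'
def wcam(r,o):
    "wrist picture -> dict with world rvec/tvec like the fixed cameras"
    from scipy.spatial.transform import Rotation as Ro
    T=np.eye(4);T[:3,:3]=Ro.from_rotvec(o["tool_rot"]).as_matrix();T[:3,3]=o["tool_pos"]
    W=np.linalg.inv(T@np.array(r["mount"]));r["rvec"]=cv2.Rodrigues(W[:3,:3])[0].ravel();r["tvec"]=W[:3,3];return r
def proj(r,X):
    K=np.array([[r["fx"],0,r["cx"]],[0,r["fy"],r["cy"]],[0,0,1.]])
    return cv2.projectPoints(np.array(X,float).reshape(-1,3),np.array(r["rvec"],float),np.array(r["tvec"],float),K,None)[0].reshape(-1,2)
E
python3 - <<'E'
from station import ctrl,optics; from h import *; import pickle
o=ctrl.get_obs();r=wcam(optics.get_image("wrist"),o);pickle.dump(r,open("w1.pkl","wb"))
im=r["image"].copy()
for p in proj(r,[[.484,-.282,.064],[.464,-.273,.057],o["tool_pos"]]):cv2.circle(im,tuple(int(x) for x in p),3,(0,0,255),-1);print(p)
cv2.imwrite("pics/w1.png",im);print(o["tool_pos"])
E
```

```text
t: 1.65
tool_pos: [0.4853, -0.2851, 0.2363]
tool_rot: [3.069, -0.654, 0.016]
contact_force: [-0.0, -1.4, -0.2]
opening: -0.0
grip_force: 0.0
t: 2.05
tool_pos: [0.4801, -0.287, 0.1717]
tool_rot: [-3.07, 0.664, 0.002]
contact_force: [0.4, 0.3, 0.2]
opening: -0.0001
grip_force: 0.0
[316.05687527 193.36586046]
[316.41023272 212.65226725]
[322.81248998 248.41245285]
[ 0.48006438 -0.2870001   0.1717334 ]
```

View pics/w1.png

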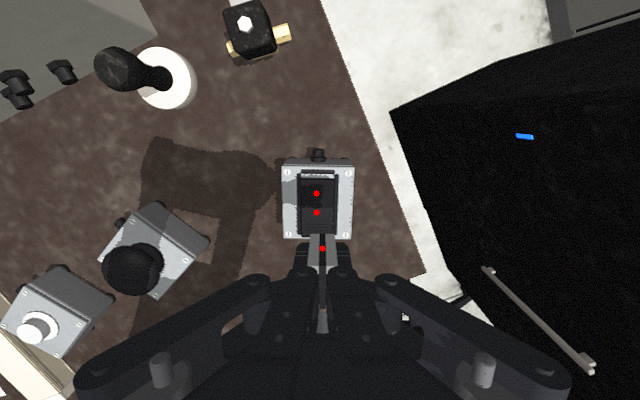

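The wrist view shows the rocker box squarely aligned: plate corners about (281,165),(354,163),(351,239),(283,239), paddle fold at (318,207). I'll compute the centre from these.

```bash
python3 - <<'E'
import pickle;from h import *
from scipy.spatial.transform import Rotation as R
r=pickle.load(open("w1.pkl","rb"))
c=np.array([ray(r,u,v,.048) for u,v in((281,165),(354,163),(351,239),(283,239))]);print(c.round(3),c.mean(0))
print("fold",ray(r,318,207,.057),"tip",ray(r,318,172,.067))
print("dome",ray(r,133,268,.075),"ready",ray(r,35,328,.063))
E
```

```text
[[ 0.52  -0.261  0.048]
 [ 0.493 -0.326  0.048]
 [ 0.419 -0.292  0.048]
 [ 0.449 -0.227  0.048]] [ 0.47014479 -0.27652942  0.048     ]
fold [ 0.4687319  -0.27690282  0.057     ] tip [ 0.50244006 -0.29252096  0.067     ]
dome [ 0.49169232 -0.08762884  0.075     ] ready [0.4711594  0.06824017 0.063     ]
```

Centre ≈(0.468,-0.276), pad ≈(0.487,-0.285): shift x +0.006, y -0.005, then descend.

```bash
python3 -m jog '[[[0.006,-0.005,0.03],[0,0,0]],[[0.006,-0.005,0.06],[0,0,0]],[[0.006,-0.005,0.085],[0,0,0]],[[0.006,-0.005,0.095],[0,0,0]],[[0.006,-0.005,0.095],[0,0,0]]]'
python3 -m jog '[[[0,0,0.003],[0,0,0]],[[0,0,0.006],[0,0,0]],[[0,0,0.009],[0,0,0]],[[0,0,0.012],[0,0,0]],[[0,0,0.012],[0,0,0]]]'
```

```text
t: 2.6
tool_pos: [0.4879, -0.2853, 0.0771]
tool_rot: [-3.07, 0.665, 0.0]
contact_force: [-0.4, 0.1, -0.1]
opening: -0.0
grip_force: 0.0
t: 3.1
tool_pos: [0.4883, -0.2854, 0.0652]
tool_rot: [3.07, -0.664, 0.002]
contact_force: [0.1, 0.2, 1.3]
opening: -0.0001
grip_force: 0.2
```

```bash
python3 -m jog '[[[0,0,0.002],[0,0,0]],[[0,0,0.004],[0,0,0]],[[0,0,0.006],[0,0,0]],[[0,0,0.007],[0,0,0]],[[0,0,0.007],[0,0,0]]]'
python3 -m jog '[[[0,0,0.001],[0,0,0]],[[0,0,0.002],[0,0,0]],[[0,0,0.002],[0,0,0]],[[0,0,0.002],[0,0,0]],[[0,0,0.002],[0,0,0]]]'
```

```text
t: 3.6
tool_pos: [0.4878, -0.2851, 0.0577]
tool_rot: [3.07, -0.664, -0.0]
contact_force: [1.2, -1.6, 2.3]
opening: 0.0
grip_force: 1.0
t: 4.1
tool_pos: [0.4878, -0.2851, 0.0566]
tool_rot: [3.071, -0.664, -0.0]
contact_force: [-0.1, -0.6, 7.8]
opening: -0.0
grip_force: 3.5
```

```bash
python3 -m jog '[[[0,0,0.001],[0,0,0]],[[0,0,0.0015],[0,0,0]],[[0,0,0.0015],[0,0,0]],[[0,0,0.0015],[0,0,0]],[[0,0,0.0015],[0,0,0]]]'
python3 -m jog '[[[0,0,-0.03],[0,0,0]],[[0,0,-0.06],[0,0,0]],[[0,0,-0.09],[0,0,0]],[[0,0,-0.12],[0,0,0]],[[0,0,-0.12],[0,0,0]]]'
python3 - <<'E'
from station import ctrl,optics; from h import *
o=ctrl.get_obs();r=wcam(optics.get_image("wrist"),o);s=optics.get_image("side")
a=cv2.resize(r["image"][140:260,240:400],None,fx=3,fy=3);b=cv2.resize(s["image"][150:210,310:380],None,fx=6,fy=6,interpolation=cv2.INTER_CUBIC)[:360,:310]
cv2.imwrite("pics/r2.png",np.hstack([a,b]));M=cv2.Rodrigues(o["tool_rot"])[0]
print(o["tool_pos"],(M.T@(np.array([.465,.080,.17])-o["tool_pos"])).round(3),(M.T@(np.array([.487,-.082,.17])-o["tool_pos"])).round(3))
E
```

```text
t: 4.6
tool_pos: [0.4879, -0.2852, 0.0565]
tool_rot: [-3.071, 0.664, 0.001]
contact_force: [-3.2, 3.1, 14.5]
opening: 0.0003
grip_force: 7.1
t: 5.1
tool_pos: [0.4893, -0.2862, 0.1786]
tool_rot: [3.068, -0.664, 0.009]
contact_force: [-0.4, 0.7, -0.1]
opening: 0.0003
grip_force: 0.0
[ 0.48927539 -0.28623404  0.17862434] [-0.174 -0.323  0.007] [-0.087 -0.185  0.008]
```

View pics/r2.png

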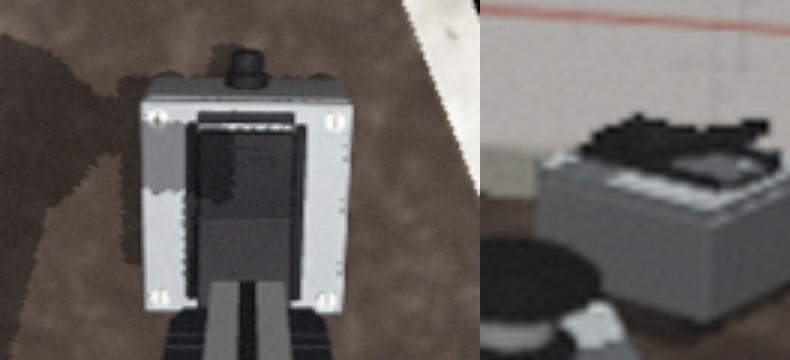

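The rocker's far end now lies level and its near end sticks up, so it is fully over. Next stop is above the ready button.

```bash
python3 -m jog '[[[-0.021,-0.04,0],[0,0,0]],[[-0.042,-0.08,0],[0,0,0]],[[-0.063,-0.12,0],[0,0,0]],[[-0.084,-0.16,0],[0,0,0]],[[-0.105,-0.2,0],[0,0,0]]]'
python3 -m jog '[[[-0.02,-0.04,0],[0,0,0]],[[-0.04,-0.08,0],[0,0,0]],[[-0.069,-0.123,0],[0,0,0]],[[-0.069,-0.123,0],[0,0,0]],[[-0.069,-0.123,0],[0,0,0]]]'
python3 - <<'E'
from station import ctrl,optics; from h import *; import pickle
o=ctrl.get_obs();r=wcam(optics.get_image("wrist"),o);pickle.dump((r,o),open("w2.pkl","wb"))
im=r["image"].copy()
for p in proj(r,[[.465,.08,.063]]):cv2.circle(im,tuple(int(x) for x in p),2,(0,0,255),-1);print(p)
cv2.imwrite("pics/w2.png",im);print(o["tool_pos"],o["tool_rot"])
E
```

```text
t: 5.7
tool_pos: [0.4727, -0.0575, 0.1713]
tool_rot: [-3.07, 0.665, 0.008]
contact_force: [1.4, 1.4, -0.0]
opening: -0.0001
grip_force: 0.0
t: 6.2
tool_pos: [0.4612, 0.0819, 0.1719]
tool_rot: [3.07, -0.659, -0.007]
contact_force: [-0.1, 0.4, -0.1]
opening: 0.0004
grip_force: 0.0
[322.52123739 189.97882979]
[0.46122589 0.08191355 0.17188163] [ 3.07016209 -0.65946194 -0.00654133]
```

View pics/w2.png

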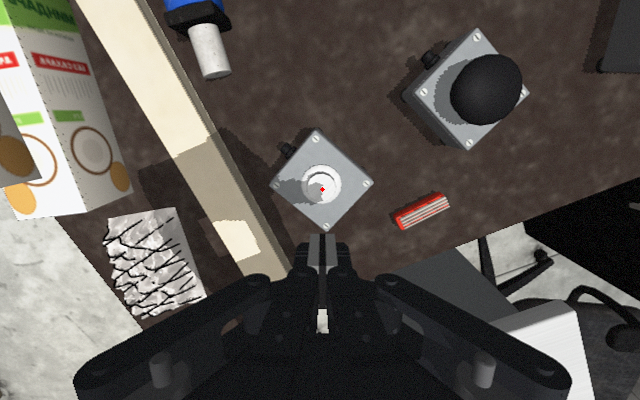

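The button top is at about (320,180), slightly forward of my mark; the collar centre is near (322,184).

```bash
python3 - <<'E'
import pickle;from h import *
r,o=pickle.load(open("w2.pkl","rb"));M=cv2.Rodrigues(o["tool_rot"])[0]
a=ray(r,320,180,.063);b=ray(r,322,184,.052);print(a,b)
t=(a+b)/2;t[2]=.073;print((M.T@(t-o["tool_pos"])).round(4))
print("beam edge",ray(r,250,220,.04))
c=np.array([ray(r,u,v,.048) for u,v in((317,128),(374,184),(327,233),(270,183))]);print(c.mean(0))
E
```

```text
[0.4747957  0.07818411 0.063     ] [0.46793243 0.07920262 0.052     ]
[ 0.0109 -0.0014  0.0988]
beam edge [0.46052263 0.16664879 0.04      ]
[0.46739085 0.07925877 0.048     ]
```

Target ≈(0.468,0.079).

```bash
python3 -m jog '[[[0.007,0,0.03],[0,0,0]],[[0.007,0,0.06],[0,0,0]],[[0.007,0,0.085],[0,0,0]],[[0.007,0,0.099],[0,0,0]],[[0.007,0,0.099],[0,0,0]]]'
python3 -m jog '[[[0,0,0.004],[0,0,0]],[[0,0,0.007],[0,0,0]],[[0,0,0.01],[0,0,0]],[[0,0,0.012],[0,0,0]],[[0,0,0.012],[0,0,0]]]'
python3 -m jog '[[[0,0,0.002],[0,0,0]],[[0,0,0.004],[0,0,0]],[[0,0,0.005],[0,0,0]],[[0,0,0.005],[0,0,0]],[[0,0,0.005],[0,0,0]]]'
```

```text
t: 6.75
tool_pos: [0.4673, 0.0768, 0.0724]
tool_rot: [3.068, -0.668, -0.009]
contact_force: [0.0, -0.5, -0.2]
opening: 0.0001
grip_force: 0.0
t: 7.25
tool_pos: [0.4693, 0.0782, 0.0634]
tool_rot: [-3.071, 0.664, -0.0]
contact_force: [-0.1, -0.1, -0.3]
opening: 0.0
grip_force: 0.0
t: 7.75
tool_pos: [0.4696, 0.0782, 0.0586]
tool_rot: [-3.07, 0.664, -0.001]
contact_force: [-0.5, 1.2, 3.1]
opening: 0.0001
grip_force: 1.6
```

```bash
python3 -m jog '[[[0,0,0.001],[0,0,0]],[[0,0,0.002],[0,0,0]],[[0,0,0.003],[0,0,0]],[[0,0,0.003],[0,0,0]],[[0,0,0.003],[0,0,0]]]'
python3 -m jog '[[[0,0,0.001],[0,0,0]],[[0,0,0.002],[0,0,0]],[[0,0,0.002],[0,0,0]],[[0,0,0.002],[0,0,0]],[[0,0,0.002],[0,0,0]]]'
```

```text
t: 8.25
tool_pos: [0.4696, 0.0782, 0.0559]
tool_rot: [-3.07, 0.664, -0.001]
contact_force: [-1.7, 0.7, 7.3]
opening: -0.0001
grip_force: 3.6
t: 8.75
tool_pos: [0.4698, 0.0782, 0.0558]
tool_rot: [3.07, -0.664, -0.001]
contact_force: [-8.9, 0.1, 19.4]
opening: -0.0001
grip_force: 9.6
```

Hard stop at 56 mm: the button is fully in. Now up and over to the palm button.

```bash
python3 -m jog '[[[0,0,-0.03],[0,0,0]],[[0,0,-0.07],[0,0,0]],[[0,0,-0.11],[0,0,0]],[[0.01,0.02,-0.115],[0,0,0]],[[0.03,0.05,-0.115],[0,0,0]]]'
python3 -m jog '[[[0.02,0.035,0],[0,0,0]],[[0.04,0.07,0],[0,0,0]],[[0.051,0.089,0],[0,0,0]],[[0.051,0.089,0],[0,0,0]],[[0.051,0.089,0],[0,0,0]]]'
python3 - <<'E'
from station import ctrl,optics; from h import *; import pickle
o=ctrl.get_obs();r=wcam(optics.get_image("wrist"),o);pickle.dump((r,o),open("w3.pkl","wb"))
im=r["image"].copy()
for p in proj(r,[[.487,-.082,.08]]):cv2.circle(im,tuple(int(x) for x in p),2,(0,0,255),-1);print(p)
cv2.imwrite("pics/w3.png",im);print(o["tool_pos"],o["tool_rot"])
E
```

```text
t: 9.25
tool_pos: [0.4766, 0.0205, 0.1701]
tool_rot: [-3.071, 0.659, -0.006]
contact_force: [-0.2, 0.4, 0.2]
opening: -0.0
grip_force: 0.0
t: 9.75
tool_pos: [0.4849, -0.0818, 0.1673]
tool_rot: [-3.07, 0.666, 0.003]
contact_force: [1.0, 0.8, 0.3]
opening: 0.0002
grip_force: 0.0
[321.84434752 199.30938377]
[ 0.48492654 -0.081798    0.16729337] [-3.06962486e+00  6.65902442e-01  2.99720419e-03]
```

View pics/w3.png

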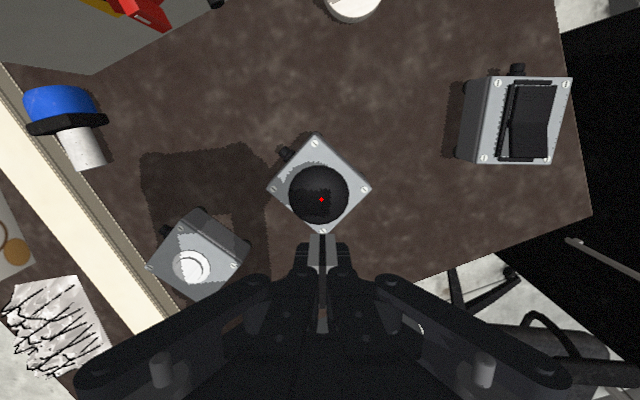

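The dome is centred near (318,195), the mark a few mm behind. The small button looks flush in its collar and the rocker is over. Shift about +4 mm x, -2 mm y and press.

```bash
python3 -m jog '[[[0.004,-0.002,0.03],[0,0,0]],[[0.004,-0.002,0.06],[0,0,0]],[[0.004,-0.002,0.077],[0,0,0]],[[0.004,-0.002,0.077],[0,0,0]],[[0.004,-0.002,0.081],[0,0,0]]]'
python3 -m jog '[[[0,0,0.003],[0,0,0]],[[0,0,0.006],[0,0,0]],[[0,0,0.009],[0,0,0]],[[0,0,0.011],[0,0,0]],[[0,0,0.011],[0,0,0]]]'
python3 -m jog '[[[0,0,0.001],[0,0,0]],[[0,0,0.002],[0,0,0]],[[0,0,0.003],[0,0,0]],[[0,0,0.003],[0,0,0]],[[0,0,0.003],[0,0,0]]]'
```

```text
t: 10.3
tool_pos: [0.4905, -0.0809, 0.0878]
tool_rot: [-3.071, 0.662, -0.001]
contact_force: [0.9, 0.1, 1.3]
opening: 0.0
grip_force: 0.0
t: 10.8
tool_pos: [0.4908, -0.0819, 0.0772]
tool_rot: [-3.07, 0.665, -0.003]
contact_force: [-0.2, 1.2, 4.1]
opening: 0.0003
grip_force: 2.3
t: 11.3
tool_pos: [0.4907, -0.0819, 0.0743]
tool_rot: [-3.07, 0.665, -0.002]
contact_force: [-0.3, 1.2, 6.9]
opening: -0.0
grip_force: 3.2
```

```bash
python3 -m jog '[[[0,0,0.001],[0,0,0]],[[0,0,0.002],[0,0,0]],[[0,0,0.003],[0,0,0]],[[0,0,0.004],[0,0,0]],[[0,0,0.004],[0,0,0]]]'
python3 -m jog '[[[0,0,0.001],[0,0,0]],[[0,0,0.001],[0,0,0]],[[0,0,0.001],[0,0,0]],[[0,0,0.001],[0,0,0]],[[0,0,0.001],[0,0,0]]]'
```

```text
t: 11.8
tool_pos: [0.4908, -0.0819, 0.0709]
tool_rot: [-3.07, 0.664, -0.002]
contact_force: [-2.2, 1.2, 9.9]
opening: 0.0
grip_force: 4.9
t: 12.3
tool_pos: [0.4908, -0.0819, 0.0707]
tool_rot: [-3.07, 0.664, -0.001]
contact_force: [-5.1, 2.0, 15.1]
opening: -0.0002
grip_force: 7.5
```

Fully down at 71 mm with 15 N on the tool, so I hand in while holding.

```bash
python3 -c "
from station import job
print(job.finish_job())"
```

```text
the job is handed in; nothing more can be done
None
```

I tipped the rocker fully over, pushed the small button in to its stop, and handed the job in at about 12 s with the palm button held fully down at about 15 N. The hand-in returned no verdict.

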